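# Hang the rinsed pestle in the ring stand to drip dry

## Task

The porcelain pestle has been rinsed and is leaning in the steel cup. Hang it up to dry in the ring that will hold it: lower it upright, handle first, through the stand's narrow ring until its thick head rests on the ring, and leave it hanging there; lower it gently, never letting it fall down through the ring. Leave the cup standing, and do not push about or knock over the mortar and the two little bottles.

Things in the scene. Friction and masses are not known exactly. Their poses are not given: they have to be found in the camera images.
- pestle_mid (a point): Middle of the white porcelain pestle, half-way along its axis. Round, 163 mm long, 150 g. Its z axis runs from the handle's end (81 mm below this point) to the head's rounded end (81 mm above). Handle 14 to 17 mm thick up to 26 mm above this point; then an 11 mm shoulder; head a cylinder 34 mm thick from 37 to 66 mm above this point, rounded at its end.
- pestle: The same pestle; origin at the handle's end, on its axis, z towards the head. At the start it stands handle down in the steel cup, leaning about 28 degrees on the rim, its head up and out of the cup.
- cup_mid (a point): Middle of the pale grey open steel cup, half-way up its axis (44 mm above its underside); cup 64 mm across and 88 mm tall, open at the top, walls about 4 mm, stands loose on the bench (110 g).
- stand_small_ring (a point): Centre of the narrow ring: level steel ring of 8 mm round bar, bore 24 mm, 40 mm across outside, fixed 150 mm above the bench. Its x axis points along the ring's arm to the stand's upright rod, 85 mm away; the rod ends 22 mm above this point, its clamp 12 mm above. Base plate 10 mm high, fixed. The handle passes, the head does not; hung up, the pestle's middle is 30 mm below this point.
- stand_wide_ring (a point): Centre of the wide ring (bore 60 mm, 76 mm across outside) of a second stand of the same kind and height, meant for funnels; the whole pestle would fall through it.
- mortar: White porcelain mortar, 102 mm across and 64 mm tall, loose; origin under its middle. Bystander.
- vial_a: Small plastic bottle with white cap, 37 mm across and 85 mm tall, loose; origin under its middle. Bystander.
- vial_b: Small plastic bottle with white cap, 36 mm across and 75 mm tall, loose; origin under its middle. Bystander.

How it is judged:
By the outcome, as a careful person would: the job done as asked, in the order asked, and still so for the second after the job is handed in, with the robot touching nothing.
It also fails if it takes over 58 s, if anything falls off the work surface, if the arm or the gripper's body presses on something with over 40 N, if the wrist force passes 120 N, or if a joint passes its speed limit or range.

## Robot

A 6-joint arm with a two-finger parallel gripper is mounted at the origin on a cart in front of the work surface, level with it; the furniture and walls round the work are solid. World frame = base frame: x ahead of the robot, y to its left, z up, the work surface at z = 0. Lengths are in m, angles in rad, forces in N, time in s.
With the tool pointing down it reaches from about 0.3 to 0.775 m from the base axis. Payload 14.6 kg.
Tool frame: the origin (TCP) lies on the centre line of the jaws, within the pads' length; the fingertips stand ctrl.tcp_to_tips ahead of it and the grasp point (between the pads) lies 2 mm behind it (ctrl.tcp_to_tips is the distance from the TCP to the fingertips, in m); z points along the fingers, y is the line along which they close (so a half turn about z gives the same grasp; the last joint's range is limited). The gripper opens to 94 mm and grips with 3 to 60 N. Pads are 16 mm wide; open, the fingers measure 119 mm over their backs; the gripper's body (75 mm by 177 mm) begins 78 mm behind the grasp point.
Start: joints at [-1.23, 0.3, 1.521, -0, 1.321, -0.067], TCP at [0.218, -0.505, 0.222] pointing down, gripper open.
Joint ranges: [-3.03, 3.03], [-0.79, 2.21], [0.23, 2.52], [-1.04, 4.18], [0, 3.07], [-2.55, 2.55]. Speed limits (rad/s): [2.22, 2.22, 2.57, 3.14, 3.14, 3.14].

## Interface

Orientations are given as [roll, pitch, yaw] about the fixed x, y, z axes, in that order (R = Rz(yaw) Ry(pitch) Rx(roll)).
In Python, from station import telemetry, viewer, hand_in, ctrl gives the robot as it stands.
- The arm moves only by the tool step_arm, never from a script. Its argument "plan" is a list of rows, each an object of numbers: "dx", "dy", "dz": the shift along the tool's x, y, z scaled (see below); "rx", "ry", "rz": the turn, a rotation vector about the tool's x, y, z scaled (see below); "claw": the closure, from 0 (fully open) to 1 (shut). In form: [{"dx": .., "dy": .., "dz": .., "rx": .., "ry": .., "rz": .., "claw": ..}, ...]. A call has 1 to 10 rows; each row shifts and turns the commanded pose from where the row before left it, along the tool's axes as they then stand; what a row does not reach is not made up. The controller multiplies each number of a shift by 0.1 m and each number of a turn by 90 degrees. A row lasts 1/10 s, in which the tool goes at most 50 mm and 8.59 degrees, less where a joint would pass 70% of its speed; a pose out of reach is approached as far as the arm can. A call with a number of a shift or a turn outside -1 to 1 is refused whole. A call with a gripper value outside its range is refused whole. The fingers move at their own pace and stop on an object; "grip_force" is the grip in N (left out, the last holds). Time passes only in rows, so rows that do not move let the fingers close. It gives the time, the measured TCP pose, the force, the opening and the grip force at its end, in the units of the state.
- telemetry.get_obs(): the state, without advancing time (a new reading comes with each control period).
- viewer.camera(name): name is "side" or "top"; returns a dict with "img" (400x640x3 uint8, red, green, blue), "z_map" (400x640 float32, m along the optical axis (not along the pixel's ray), 0 where there is no reading), "fx", "fy", "cx", "cy" (pixels), "dist" ([k1, k2, p1, p2, k3] as OpenCV has them; the pictures are not rectified), "R" (3x3) and "t" (3): a world point X has camera coordinates R X + t. Camera axes: x right, y down, z forward; pixel columns grow to the right and rows downward; lengths in m; the calibration is good to about 2 mm. A picture is of the moment at which its call begins.
- hand_in(): hands the job in; it is judged then, once.
Trained networks look in a picture, given as the dict that the camera call returned (one of the last four; its "shot" number tells which), for a name from the list of things; names that differ only in an ending like _2 or _b are one class to them, and where a whole thing is asked for, a point or a joint stands for the part that bears it (a point fixed in the world has none). Each returns a list of dicts, best first, with "score" (0 to 1); they miss things now and then, are a little off and sometimes report something else, mostly with a low value. They report only what shows in the picture. A call takes as long as a camera call.
- viewer.recognise(target, picture): "rect" ([left, top, right, bottom] in pixels, round what is visible of it).
The state is a dict: "time_s": time; "qpos": joint angles; "joint_vel": joint speeds; "tau": joint torques, N m; "ee_pos": TCP position; "eef_rot": TCP orientation; "force": force on the tool from outside, world axes, zero at the start; "moment": the same for the moment, N m; "grip_width": finger opening in m; "grip_force": force on a finger pad.
Only numpy, scipy, OpenCV 4.12 (cv2) and the standard library are available. Lean on these libraries where they do the work, as an engineer would, in place of code of your own. Each camera call takes 0.05 s, during which the arm holds its last target. There are 200 camera calls.

## Working session

There is one attempt and no reset: what is moved stays moved. The work goes in short steps, Python scripts to look and compute and a tool call to move; the robot and the scene stay as the last step left them, time stands still between calls to the robot, and variables do not carry over. Pictures are saved under pics/ and viewed, at most 10 in all, crops included, and the job is handed in when it is done.

Besides the shell and the picture viewer there is one more tool, called after "Emit:" by a JSON object that holds its "name" and its "arguments". step_arm: Moves the arm, as the interface text tells. Shifts and turns lie within -1 to 1; 1 stands for 0.1 m of shift or 90 degrees of turn. Its arguments: {"type":"object","properties":{"plan":{"type":"array"},"grip_force":{"type":"number"}},"required":["plan"]}

```bash
mkdir -p pics; ls; cat > h.py <<'E'
import numpy as np, cv2
from station import telemetry, viewer, hand_in, ctrl
def cloud(c):
    h,w=c["z_map"].shape
    K=np.array([[c["fx"],0,c["cx"]],[0,c["fy"],c["cy"]],[0,0,1]])
    u,v=np.meshgrid(np.arange(w),np.arange(h))
    p=cv2.undistortPoints(np.stack([u,v],-1).reshape(-1,1,2).astype(np.float64),K,np.array(c["dist"],float)).reshape(h,w,2)
    z=c["z_map"].astype(float)
    X=np.dstack([p[...,0]*z,p[...,1]*z,z])
    W=(X-np.array(c["t"]))@np.array(c["R"])
    W[z<=0]=np.nan
    return W
def save(c,n): cv2.imwrite("pics/"+n,cv2.cvtColor(c["img"],cv2.COLOR_RGB2BGR))
E
python3 - <<'E'
from h import *
print(ctrl.tcp_to_tips, telemetry.get_obs())
for n in("top","side"):
    c=viewer.camera(n); save(c,n+"0.png"); np.save(n+"W.npy",cloud(c))
    print(n,"cam at",-np.array(c["R"]).T@np.array(c["t"]), np.array(c["R"]).round(2).tolist())
    for t in("pestle","cup_mid","stand_small_ring","stand_wide_ring","mortar","vial_a"):
        print(t,[(np.round(r["rect"]).tolist(),round(r["score"],2)) for r in viewer.recognise(t,c)[:3]])
E
```

```text
pics
0.017 {'time_s': 0.0, 'qpos': array([-1.22960305e+00,  3.00463654e-01,  1.52158326e+00, -1.74101777e-05,
        1.32071041e+00, -6.66125815e-02]), 'joint_vel': array([-9.21680457e-04,  2.73246393e-04,  8.35776165e-04,  5.31270068e-05,
        1.13230105e-05,  8.66155937e-04]), 'tau': array([-9.79356191e-04, -5.31814027e+01, -3.52740026e+01,  7.07681291e-02,
        2.44451640e-02, -1.17370096e-04]), 'ee_pos': array([ 0.21803193, -0.50466831,  0.22188949]), 'eef_rot': array([-3.14042944e+00, -6.06981511e-05,  4.07810144e-01]), 'force': array([-0.90239837,  0.10367023,  0.33926054]), 'moment': array([-0.00053079,  0.03517279, -0.03069329]), 'grip_force': 0.0, 'grip_width': 0.0940554165911329}
top cam at [0.34575077 0.0041043  1.14844238] [[-0.02, -1.0, 0.02], [-0.99, 0.02, -0.17], [0.17, -0.02, -0.99]]
pestle [([209.0, 203.0, 230.0, 221.0], 0.59), ([404.0, 167.0, 460.0, 243.0], 0.22)]
cup_mid [([198.0, 191.0, 225.0, 222.0], 0.58)]
stand_small_ring [([310.0, 169.0, 360.0, 246.0], 0.63)]
stand_wide_ring [([407.0, 165.0, 458.0, 240.0], 0.72)]
mortar [([244.0, 151.0, 283.0, 192.0], 0.66), ([405.0, 168.0, 458.0, 240.0], 0.47)]
vial_a [([377.0, 258.0, 396.0, 273.0], 0.76), ([356.0, 263.0, 374.0, 276.0], 0.46)]
side cam at [0.11183409 0.81209003 0.84363622] [[-0.89, -0.47, 0.01], [-0.3, 0.56, -0.78], [0.36, -0.69, -0.63]]
pestle [([280.0, 232.0, 303.0, 268.0], 0.82)]
cup_mid [([270.0, 250.0, 296.0, 293.0], 0.65)]
stand_small_ring [([313.0, 166.0, 370.0, 228.0], 0.63)]
stand_wide_ring [([341.0, 119.0, 395.0, 189.0], 0.87)]
mortar [([256.0, 211.0, 293.0, 251.0], 0.9)]
vial_a [([383.0, 194.0, 400.0, 218.0], 0.62), ([392.0, 181.0, 405.0, 206.0], 0.6)]
```

```bash
python3 - <<'E'
import cv2
a=cv2.imread("pics/top0.png"); cv2.imwrite("pics/t1.png",cv2.resize(a[120:300,180:480],(800,480),interpolation=2))
a=cv2.imread("pics/side0.png"); cv2.imwrite("pics/s1.png",cv2.resize(a[100:310,230:430],(570,600),interpolation=2))
E
```

```text
(no output)
```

View pics/t1.png

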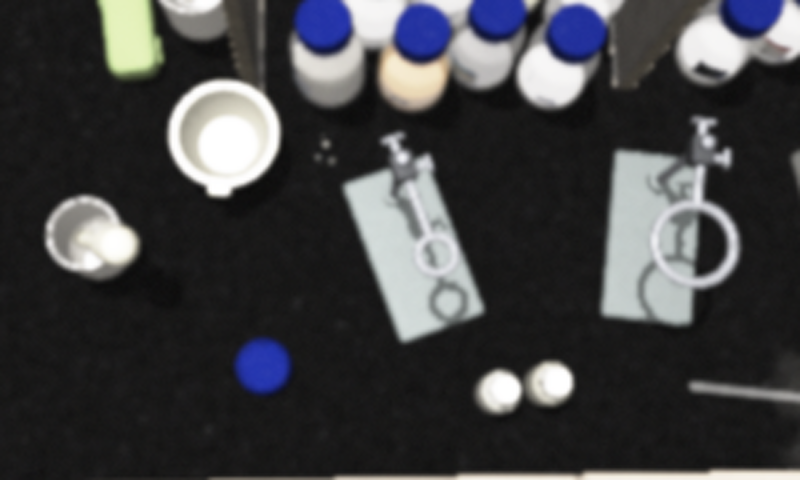

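View pics/s1.png

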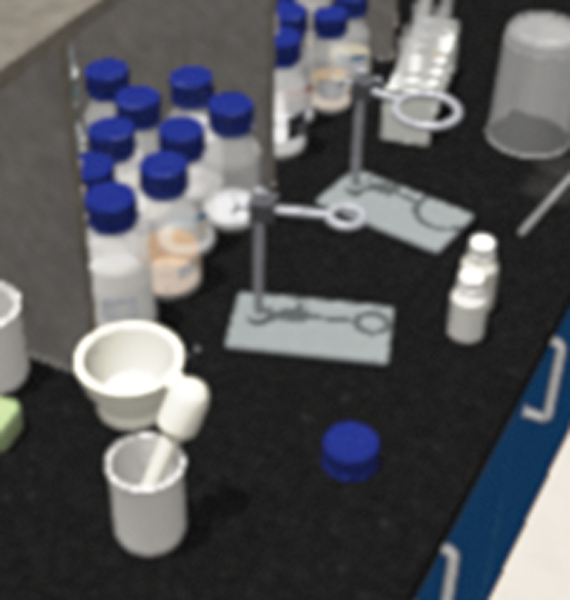

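The top crop shows the cup at (85,237) with the pestle head at (115,243), leaning right. The small ring is at (436,255), its rod at (402,160), and the vials are at (500,390) and (550,383). The side crop shows the same layout, with the head at (185,408) and the narrow ring at (346,214).

```bash
cat > fit.py <<'E'
from h import *
from scipy.optimize import least_squares
PR=np.array([[0,0],[0,7],[1,7],[107,8.5],[118,17],[147,17],[156,13.5],[161,7],[163,0]])/1000 # (s,r) profile
def pdist(P,o,a):
    d=P-o; s=d@a; r=np.linalg.norm(d-np.outer(s,a),axis=1); q=np.c_[s,r]
    best=np.full(len(P),9.)
    for A,B in zip(PR[:-1],PR[1:]):
        e=B-A; t=np.clip((q-A)@e/(e@e),0,1); best=np.minimum(best,np.linalg.norm(q-A-t[:,None]*e,axis=1))
    return best
def axis(p): 
    a=np.array([p[3],p[4],1.]); return a/np.linalg.norm(a)
def fitpestle(P,p0):
    f=lambda p: pdist(P,p[:3],axis(p))
    r=least_squares(f,p0,loss="soft_l1",f_scale=.002,x_scale=[.01,.01,.01,.1,.1])
    return r.x,f(r.x)
E
python3 - <<'E'
from fit import *
T=np.load("topW.npy"); S=np.load("sideW.npy")
A=np.vstack([T[120:300,180:480].reshape(-1,3),S[100:310,230:430].reshape(-1,3)])
nm=lambda W,v,u:W[v-3:v+4,u-3:u+4].reshape(-1,3)
for n,(u,v) in dict(cup=(212,209),head=(223,211),ring=(343,216),rod=(331,180),mort=(264,171),va=(387,266),vb=(367,266)).items(): print(n,np.nanmedian(T[int(v)-1:int(v)+2,int(u)-1:int(u)+2].reshape(-1,3),0).round(3))
def fitc(P,R=None):
    f=lambda p:np.hypot(P[:,0]-p[0],P[:,1]-p[1])-(p[2] if R is None else R)
    r=least_squares(f,[*np.mean(P[:,:2],0),.03],loss="soft_l1",f_scale=.002);return r.x.round(4),np.abs(r.fun).mean().round(4),len(P)
for nme,W in(("T",T[120:300,180:480].reshape(-1,3)),("S",S[100:310,230:430].reshape(-1,3))):
    W=W[np.isfinite(W).all(1)]
    hi=W[(W[:,2]>.13)&(W[:,2]<.19)]
    # ring
    c0=np.array(np.nanmedian(T[214:218,341:346].reshape(-1,3),0)); print(nme)
    k=hi[(np.hypot(hi[:,0]-.40,hi[:,1]+.03)<.15)]
    print("hi pts",len(k), k.min(0).round(3),k.max(0).round(3))
np.save("A.npy",A)
E
```

```text
cup [0.528 0.23  0.063]
head [0.509 0.187 0.149]
ring [ 0.514 -0.097  0.011]
rod [ 0.572 -0.058  0.172]
mort [0.635 0.107 0.019]
va [ 0.381 -0.191  0.084]
vb [ 0.382 -0.145  0.073]
T
hi pts 205 [ 0.476 -0.105  0.149] [ 0.545 -0.065  0.158]
S
hi pts 123 [ 0.474 -0.104  0.146] [ 0.545 -0.063  0.157]
```

```bash
cat > ring.py <<'E'
from fit import *
def fitring(W,c=(.494,-.09)):
    W=W[np.isfinite(W).all(1)]
    c=np.array(c)
    for _ in range(6):
        k=W[(np.hypot(*(W[:,:2]-c).T)<.023)&(np.abs(W[:,2]-.152)<.012)]
        f=lambda p:np.hypot(np.hypot(k[:,0]-p[0],k[:,1]-p[1])-.016,k[:,2]-p[2])-.004
        r=least_squares(f,[*c,.15],loss="soft_l1",f_scale=.001); c=r.x[:2]
    return r.x.round(4),len(k),np.abs(r.fun).mean().round(4)
E
python3 - <<'E'
from ring import *
T=np.load("topW.npy"); S=np.load("sideW.npy")
for W in(T,S): print("ring",fitring(W.reshape(-1,3)))
print("both",fitring(np.vstack([T.reshape(-1,3),S.reshape(-1,3)])))
P={}
for n,W in(("T",T),("S",S)):
    W=W.reshape(-1,3);W=W[np.isfinite(W).all(1)]
    W=W[np.hypot(W[:,0]-.515,W[:,1]-.205)<.09]
    k=W[(np.abs(W[:,2]-.088)<.004)]
    # cup rim outer fit
    cup=W[(W[:,2]>.02)&(W[:,2]<.088)&(np.hypot(W[:,0]-.53,W[:,1]-.22)<.05)]
    f=lambda p:np.hypot(cup[:,0]-p[0],cup[:,1]-p[1])-.032
    r=least_squares(f,[.53,.22],loss="soft_l1",f_scale=.001);print(n,"cup",r.x.round(4),len(cup))
    hd=W[W[:,2]>.1]; hd=hd[np.hypot(hd[:,0]-.509,hd[:,1]-.187)<.05]; P[n]=hd
    print(len(hd),hd.min(0).round(3),hd.max(0).round(3))
P["B"]=np.vstack([P["T"],P["S"]])
for n in P:
    x,e=fitpestle(P[n],[.53,.235,.006,-.15,-.5]); a=axis(x)
    print(n,x.round(4),"axis",a.round(3),"tilt",np.degrees(np.arccos(a[2])).round(1),"tip",(x[:3]+.163*a).round(4),"headmid",(x[:3]+.132*a).round(4),e.mean().round(5),np.percentile(e,90).round(4))
E
```

```text
ring (array([ 0.4962, -0.0857,  0.1511]), 163, np.float64(0.0011))
ring (array([ 0.4947, -0.0851,  0.1504]), 89, np.float64(0.0011))
both (array([ 0.4958, -0.0854,  0.1509]), 254, np.float64(0.0011))
T cup [0.5303 0.2263] 307
222 [0.495 0.171 0.118] [0.531 0.214 0.154]
S cup [0.5302 0.2276] 800
295 [0.493 0.175 0.1  ] [0.529 0.216 0.153]
T [ 0.5437  0.2533  0.0095 -0.2599 -0.5223] axis [-0.224 -0.451  0.864] tilt 30.3 tip [0.5072 0.1798 0.1503] headmid [0.5141 0.1937 0.1235] 0.00101 0.0025
S [ 0.5383  0.2469  0.005  -0.2175 -0.4581] axis [-0.194 -0.409  0.892] tilt 26.9 tip [0.5067 0.1803 0.1504] headmid [0.5127 0.193  0.1228] 0.00108 0.0025
B [ 0.5372  0.248   0.0054 -0.2045 -0.4659] axis [-0.182 -0.415  0.891] tilt 27.0 tip [0.5075 0.1803 0.1506] headmid [0.5131 0.1932 0.123 ] 0.00112 0.0025
```

```bash
cat > mv.py <<'E'
from h import *
from scipy.spatial.transform import Rotation as Ro
def frame(z,y):
    z=np.array(z,float);z/=np.linalg.norm(z);y=np.array(y,float);y-=z*(y@z);y/=np.linalg.norm(y)
    return np.c_[np.cross(y,z),y,z]
def plan(p0,R0,p1,R1,step=.04,ang=7,nmin=1):
    D=np.array(p1)-p0; w=Ro.from_matrix(R0.T@R1).as_rotvec()
    n=max(nmin,int(np.ceil(max(np.linalg.norm(D)/step,np.degrees(np.linalg.norm(w))/ang))))
    print("n",n,"turn",(w/n/(np.pi/2)).round(3))
    for k in range(n):
        Rk=R0@Ro.from_rotvec(w*k/n).as_matrix(); print((Rk.T@D/n/.1).round(2))
def cur():
    o=telemetry.get_obs(); return o["ee_pos"],Ro.from_euler("xyz",o["eef_rot"]).as_matrix()
E
python3 - <<'E'
from mv import *
p,R=cur()
a=np.array([-.19,-.415,.89]);a/=np.linalg.norm(a)
G=np.array([.5122,.1911,.1274]); Rg=frame(-a,[.91,-.416,0])
pre=G+.09*a; print(pre)
up=p+[0,0,.09]
plan(p,R,[.40,-.2,.31],R)
plan(np.array([.40,-.2,.31]),R,pre,Rg)
E
```

```text
[0.49510363 0.15375793 0.20748298]
n 10 turn [0. 0. 0.]
[ 0.29 -0.21 -0.09]
[ 0.29 -0.21 -0.09]
[ 0.29 -0.21 -0.09]
[ 0.29 -0.21 -0.09]
[ 0.29 -0.21 -0.09]
[ 0.29 -0.21 -0.09]
[ 0.29 -0.21 -0.09]
[ 0.29 -0.21 -0.09]
[ 0.29 -0.21 -0.09]
[ 0.29 -0.21 -0.09]
n 10 turn [ 0.011  0.029 -0.046]
[ 0.23 -0.29  0.1 ]
[ 0.24 -0.27  0.12]
[ 0.26 -0.25  0.13]
[ 0.27 -0.23  0.15]
[ 0.27 -0.2   0.17]
[ 0.28 -0.18  0.18]
[ 0.28 -0.16  0.2 ]
[ 0.29 -0.13  0.21]
[ 0.28 -0.11  0.23]
[ 0.28 -0.08  0.24]
```

Emit:
{"name": "step_arm", "arguments": {"plan": [{"dx": 0.29, "dy": -0.21, "dz": -0.09, "claw": 0}, {"dx": 0.29, "dy": -0.21, "dz": -0.09, "claw": 0}, {"dx": 0.29, "dy": -0.21, "dz": -0.09, "claw": 0}, {"dx": 0.29, "dy": -0.21, "dz": -0.09, "claw": 0}, {"dx": 0.29, "dy": -0.21, "dz": -0.09, "claw": 0}, {"dx": 0.29, "dy": -0.21, "dz": -0.09, "claw": 0}, {"dx": 0.29, "dy": -0.21, "dz": -0.09, "claw": 0}, {"dx": 0.29, "dy": -0.21, "dz": -0.09, "claw": 0}, {"dx": 0.29, "dy": -0.21, "dz": -0.09, "claw": 0}, {"dx": 0.29, "dy": -0.21, "dz": -0.09, "claw": 0}], "grip_force": 30}}

```text
$.plan[0]: bad value
```

Emit:
{"name": "step_arm", "arguments": {"plan": [{"dx": 0.23, "dy": -0.29, "dz": 0.1, "rx": 0.011, "ry": 0.029, "rz": -0.046, "claw": 0}, {"dx": 0.24, "dy": -0.27, "dz": 0.12, "rx": 0.011, "ry": 0.029, "rz": -0.046, "claw": 0}, {"dx": 0.26, "dy": -0.25, "dz": 0.13, "rx": 0.011, "ry": 0.029, "rz": -0.046, "claw": 0}, {"dx": 0.27, "dy": -0.23, "dz": 0.15, "rx": 0.011, "ry": 0.029, "rz": -0.046, "claw": 0}, {"dx": 0.27, "dy": -0.2, "dz": 0.17, "rx": 0.011, "ry": 0.029, "rz": -0.046, "claw": 0}, {"dx": 0.28, "dy": -0.18, "dz": 0.18, "rx": 0.011, "ry": 0.029, "rz": -0.046, "claw": 0}, {"dx": 0.28, "dy": -0.16, "dz": 0.2, "rx": 0.011, "ry": 0.029, "rz": -0.046, "claw": 0}, {"dx": 0.28, "dy": -0.13, "dz": 0.21, "rx": 0.011, "ry": 0.029, "rz": -0.046, "claw": 0}, {"dx": 0.28, "dy": -0.11, "dz": 0.23, "rx": 0.011, "ry": 0.029, "rz": -0.046, "claw": 0}, {"dx": 0.28, "dy": -0.08, "dz": 0.24, "rx": 0.011, "ry": 0.029, "rz": -0.046, "claw": 0}]}}

```text
time_s: 1.7
ee_pos: [0.3131, -0.1506, 0.1196]
eef_rot: [3.137, -0.478, 1.148]
force: [-0.2, 0.2, -0.8]
grip_width: 0.0939
grip_force: 0.0
```

Emit:
{"name": "step_arm", "arguments": {"plan": [{"dx": 0, "claw": 0}, {"dx": 0, "claw": 0}, {"dx": 0, "claw": 0}]}}

```text
$.plan[0]: bad value
```

```bash
python3 - <<'E'
from mv import *
p,R=cur(); print(p,R.round(3).tolist(),telemetry.get_obs()["qpos"].round(2))
a=np.array([-.19,-.415,.89]);a/=np.linalg.norm(a)
G=np.array([.5122,.1911,.1274]); Rg=frame(-a,[.91,-.416,0])
plan(p,R,G,Rg,.016)
E
```

```text
[ 0.31308592 -0.15060581  0.11963635] [[0.364, 0.911, 0.193], [0.81, -0.412, 0.418], [0.46, 0.004, -0.888]] [-0.87  0.07  2.13  0.47  1.19 -0.68]
n 25 turn [ 0. -0.  0.]
[0.14 0.02 0.07]
[0.14 0.02 0.07]
[0.14 0.02 0.07]
[0.14 0.02 0.07]
[0.14 0.02 0.07]
[0.14 0.02 0.07]
[0.14 0.02 0.07]
[0.14 0.02 0.07]
[0.14 0.02 0.07]
[0.14 0.02 0.07]
[0.14 0.02 0.07]
[0.14 0.02 0.07]
[0.14 0.02 0.07]
[0.14 0.02 0.07]
[0.14 0.02 0.07]
[0.14 0.02 0.07]
[0.14 0.02 0.07]
[0.14 0.02 0.07]
[0.14 0.02 0.07]
[0.14 0.02 0.07]
[0.14 0.02 0.07]
[0.14 0.02 0.07]
[0.14 0.02 0.07]
[0.14 0.02 0.07]
[0.14 0.02 0.07]
```

The first row set was refused because every row needs all its keys, so only the second call moved the arm. It ended in free space with no contact force. I'll replan from here, one move at a time.

```bash
python3 - <<'E'
from mv import *
p,R=cur()
a=np.array([-.19,-.415,.89]);a/=np.linalg.norm(a)
G=np.array([.5122,.1911,.1274]); Rg=frame(-a,[.91,-.416,0])
v=p+[0,0,.13]
plan(p,R,v,R,.045); plan(v,R,G+.09*a,Rg,.052)
E
```

```text
n 3 turn [0. 0. 0.]
[ 0.2   0.   -0.38]
[ 0.2   0.   -0.38]
[ 0.2   0.   -0.38]
n 7 turn [ 0.    -0.     0.001]
[0.42 0.06 0.29]
[0.42 0.06 0.28]
[0.42 0.06 0.28]
[0.42 0.06 0.28]
[0.42 0.06 0.28]
[0.42 0.06 0.28]
[0.42 0.06 0.28]
```

Emit:
{"name": "step_arm", "arguments": {"plan": [{"dx": 0.2, "dy": 0, "dz": -0.38, "rx": 0, "ry": 0, "rz": 0, "claw": 0}, {"dx": 0.2, "dy": 0, "dz": -0.38, "rx": 0, "ry": 0, "rz": 0, "claw": 0}, {"dx": 0.2, "dy": 0, "dz": -0.38, "rx": 0, "ry": 0, "rz": 0, "claw": 0}, {"dx": 0.3, "dy": 0.04, "dz": 0.2, "rx": 0, "ry": 0, "rz": 0, "claw": 0}, {"dx": 0.3, "dy": 0.04, "dz": 0.2, "rx": 0, "ry": 0, "rz": 0, "claw": 0}, {"dx": 0.3, "dy": 0.04, "dz": 0.2, "rx": 0, "ry": 0, "rz": 0, "claw": 0}, {"dx": 0.3, "dy": 0.04, "dz": 0.2, "rx": 0, "ry": 0, "rz": 0, "claw": 0}, {"dx": 0.3, "dy": 0.04, "dz": 0.2, "rx": 0, "ry": 0, "rz": 0, "claw": 0}, {"dx": 0.3, "dy": 0.04, "dz": 0.2, "rx": 0, "ry": 0, "rz": 0, "claw": 0}, {"dx": 0.3, "dy": 0.04, "dz": 0.2, "rx": 0, "ry": 0, "rz": 0, "claw": 0}], "grip_force": 30}}

```text
time_s: 2.7
ee_pos: [0.443, 0.0674, 0.2207]
eef_rot: [3.138, -0.477, 1.146]
force: [0.8, -1.3, 0.4]
grip_width: 0.0939
grip_force: 0.0
```

Emit:
{"name": "step_arm", "arguments": {"plan": [{"dx": 0.28, "dy": 0.04, "dz": 0.19, "rx": 0, "ry": 0, "rz": 0, "claw": 0}, {"dx": 0.28, "dy": 0.04, "dz": 0.19, "rx": 0, "ry": 0, "rz": 0, "claw": 0}, {"dx": 0, "dy": 0, "dz": 0, "rx": 0, "ry": 0, "rz": 0, "claw": 0}, {"dx": 0, "dy": 0, "dz": 0, "rx": 0, "ry": 0, "rz": 0, "claw": 0}, {"dx": 0, "dy": 0, "dz": 0, "rx": 0, "ry": 0, "rz": 0, "claw": 0}]}}

```text
time_s: 3.2
ee_pos: [0.4773, 0.1231, 0.2127]
eef_rot: [3.138, -0.476, 1.145]
force: [-0.6, -0.9, -0.5]
grip_width: 0.0943
grip_force: 0.0
```

```bash
python3 - <<'E'
from mv import *
p,R=cur(); print(p,telemetry.get_obs()["qpos"].round(2))
a=np.array([-.19,-.415,.89]);a/=np.linalg.norm(a)
G=np.array([.5122,.1911,.1274]); Rg=frame(-a,[.91,-.416,0])
plan(p,R,G+.06*a,Rg,.02,7); plan(G+.06*a,Rg,G,Rg,.01)
E
```

```text
[0.47729505 0.12305679 0.21268421] [-0.04  0.07  1.89  0.51  1.05  0.15]
n 3 turn [ 0.    -0.001  0.001]
[0.1  0.01 0.17]
[0.1  0.01 0.17]
[0.1  0.01 0.17]
n 6 turn [0. 0. 0.]
[-0.  -0.   0.1]
[-0.  -0.   0.1]
[-0.  -0.   0.1]
[-0.  -0.   0.1]
[-0.  -0.   0.1]
[-0.  -0.   0.1]
```

Emit:
{"name": "step_arm", "arguments": {"plan": [{"dx": 0.1, "dy": 0.01, "dz": 0.17, "rx": 0, "ry": 0, "rz": 0, "claw": 0}, {"dx": 0.1, "dy": 0.01, "dz": 0.17, "rx": 0, "ry": 0, "rz": 0, "claw": 0}, {"dx": 0.1, "dy": 0.01, "dz": 0.17, "rx": 0, "ry": 0, "rz": 0, "claw": 0}, {"dx": 0, "dy": 0, "dz": 0, "rx": 0, "ry": 0, "rz": 0, "claw": 0}, {"dx": 0, "dy": 0, "dz": 0, "rx": 0, "ry": 0, "rz": 0, "claw": 0}, {"dx": 0, "dy": 0, "dz": 0, "rx": 0, "ry": 0, "rz": 0, "claw": 0}]}}

```text
time_s: 3.8
ee_pos: [0.5011, 0.1671, 0.1817]
eef_rot: [3.138, -0.477, 1.145]
force: [0.1, -0.5, -0.5]
grip_width: 0.0941
grip_force: 0.0
```

```bash
python3 - <<'E'
from mv import *
p,R=cur(); print(p)
a=np.array([-.19,-.415,.89]);a/=np.linalg.norm(a)
G=np.array([.5122,.1911,.1274]); Rg=frame(-a,[.91,-.416,0])
print(R.T@(G-p), Ro.from_matrix(R.T@Rg).as_rotvec())
plan(p,R,G,Rg,.012)
c=viewer.camera("side");a=c["img"][150:310,200:400,::-1];cv2.imwrite("pics/s2.png",cv2.resize(a,(750,600),interpolation=2))
E
```

```text
[0.50107967 0.16707695 0.18170689]
[-1.40560685e-03 -3.99209950e-05  6.03989179e-02] [ 0.00243098 -0.0029558   0.00245616]
n 6 turn [ 0. -0.  0.]
[-0.  -0.   0.1]
[-0.  -0.   0.1]
[-0.   0.   0.1]
[-0.   0.   0.1]
[-0.   0.   0.1]
[-0.   0.   0.1]
```

View pics/s2.png

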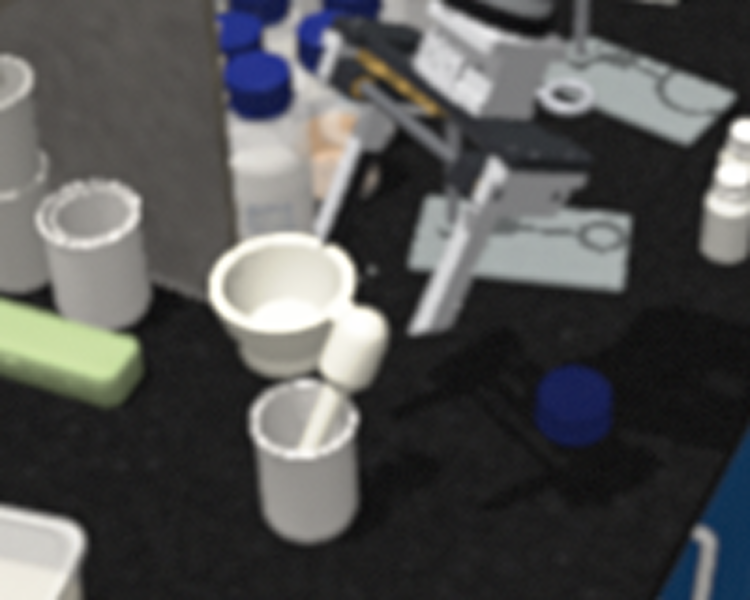

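The gripper is lined up: its fingertips at (320,240) and (425,330) straddle the head at (355,345), and the mortar and vials are untouched. Next I'll advance and close.

Emit:
{"name": "step_arm", "arguments": {"plan": [{"dx": -0.01, "dy": 0, "dz": 0.1, "rx": 0, "ry": 0, "rz": 0, "claw": 0}, {"dx": 0, "dy": 0, "dz": 0.1, "rx": 0, "ry": 0, "rz": 0, "claw": 0}, {"dx": 0, "dy": 0, "dz": 0.1, "rx": 0, "ry": 0, "rz": 0, "claw": 0}, {"dx": 0, "dy": 0, "dz": 0.1, "rx": 0, "ry": 0, "rz": 0, "claw": 0}, {"dx": 0, "dy": 0, "dz": 0.1, "rx": 0, "ry": 0, "rz": 0, "claw": 0}, {"dx": 0, "dy": 0, "dz": 0.1, "rx": 0, "ry": 0, "rz": 0, "claw": 0}, {"dx": 0, "dy": 0, "dz": 0, "rx": 0, "ry": 0, "rz": 0, "claw": 0}, {"dx": 0, "dy": 0, "dz": 0, "rx": 0, "ry": 0, "rz": 0, "claw": 0}]}}

```text
time_s: 4.65
ee_pos: [0.5122, 0.1923, 0.1271]
eef_rot: [3.139, -0.476, 1.145]
force: [0.6, 0.7, 0.6]
grip_width: 0.094
grip_force: 0.0
```

Emit:
{"name": "step_arm", "arguments": {"plan": [{"dx": 0, "dy": 0, "dz": 0, "rx": 0, "ry": 0, "rz": 0, "claw": 0.5}, {"dx": 0, "dy": 0, "dz": 0, "rx": 0, "ry": 0, "rz": 0, "claw": 0.6}, {"dx": 0, "dy": 0, "dz": 0, "rx": 0, "ry": 0, "rz": 0, "claw": 0.7}, {"dx": 0, "dy": 0, "dz": 0, "rx": 0, "ry": 0, "rz": 0, "claw": 0.8}, {"dx": 0, "dy": 0, "dz": 0, "rx": 0, "ry": 0, "rz": 0, "claw": 1}, {"dx": 0, "dy": 0, "dz": 0, "rx": 0, "ry": 0, "rz": 0, "claw": 1}, {"dx": 0, "dy": 0, "dz": 0, "rx": 0, "ry": 0, "rz": 0, "claw": 1}, {"dx": 0, "dy": 0, "dz": 0, "rx": 0, "ry": 0, "rz": 0, "claw": 1}], "grip_force": 30}}

```text
time_s: 5.45
ee_pos: [0.5122, 0.1922, 0.1272]
eef_rot: [3.139, -0.476, 1.145]
force: [-0.5, 0.0, -1.1]
grip_width: 0.0336
grip_force: 28.4
```

Emit:
{"name": "step_arm", "arguments": {"plan": [{"dx": 0, "dy": 0, "dz": -0.06, "rx": 0, "ry": 0, "rz": 0, "claw": 1}, {"dx": 0, "dy": 0, "dz": -0.1, "rx": 0, "ry": 0, "rz": 0, "claw": 1}, {"dx": 0, "dy": 0, "dz": -0.12, "rx": 0, "ry": 0, "rz": 0, "claw": 1}, {"dx": 0, "dy": 0, "dz": -0.14, "rx": 0, "ry": 0, "rz": 0, "claw": 1}, {"dx": 0, "dy": 0, "dz": -0.14, "rx": 0, "ry": 0, "rz": 0, "claw": 1}, {"dx": 0, "dy": 0, "dz": -0.14, "rx": 0, "ry": 0, "rz": 0, "claw": 1}, {"dx": 0, "dy": 0, "dz": -0.14, "rx": 0, "ry": 0, "rz": 0, "claw": 1}, {"dx": 0, "dy": 0, "dz": -0.14, "rx": 0, "ry": 0, "rz": 0, "claw": 1}, {"dx": 0, "dy": 0, "dz": -0.14, "rx": 0, "ry": 0, "rz": 0, "claw": 1}, {"dx": 0, "dy": 0, "dz": -0.14, "rx": 0, "ry": 0, "rz": 0, "claw": 1}]}}

```text
time_s: 6.45
ee_pos: [0.4877, 0.1391, 0.2405]
eef_rot: [3.138, -0.476, 1.145]
force: [0.1, -0.4, -2.0]
grip_width: 0.0333
grip_force: 30.0
```

```bash
python3 - <<'E'
from mv import *
p,R=cur(); print(p)
Rv=frame([0,0,-1],[.34,-.94,0])
v=p+[0.02,0,.07]
plan(p,R,v,R,.03); plan(v,R,[.4955,-.0855,.345],Rv,.035,6)
c=viewer.camera("side");a=c["img"][130:310,200:440,::-1];cv2.imwrite("pics/s3.png",cv2.resize(a,(800,600),interpolation=2))
E
```

```text
[0.48769645 0.13909164 0.2404918 ]
n 3 turn [0. 0. 0.]
[ 0.13  0.06 -0.19]
[ 0.13  0.06 -0.19]
[ 0.13  0.06 -0.19]
n 9 turn [-0.013 -0.032  0.055]
[-0.19  0.09 -0.14]
[-0.19  0.11 -0.13]
[-0.18  0.13 -0.12]
[-0.18  0.15 -0.11]
[-0.17  0.16 -0.09]
[-0.16  0.18 -0.08]
[-0.15  0.19 -0.07]
[-0.13  0.21 -0.06]
[-0.12  0.22 -0.05]
```

View pics/s3.png

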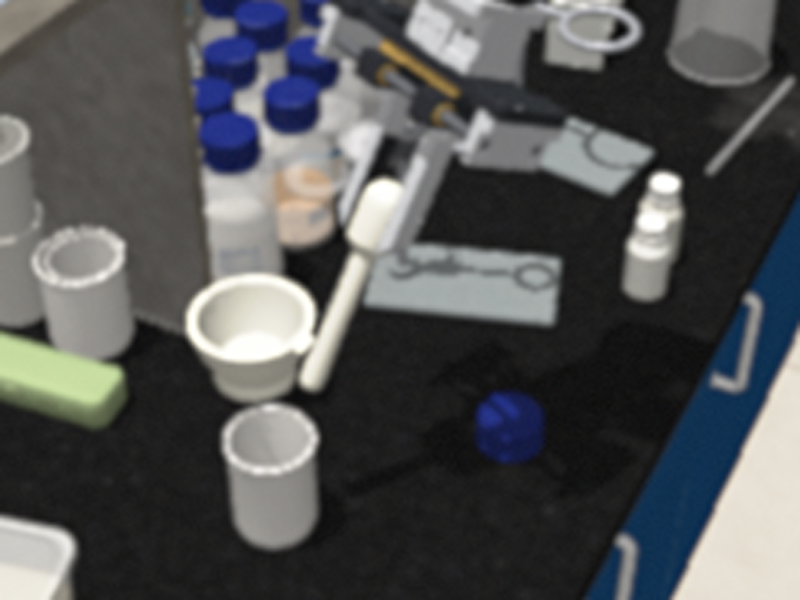

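The pestle is out of the cup and held along the gripper axis, with its head at (375,215) and handle end at (313,382). The cup stands at (270,475). I'll lift, turn it upright and carry it over the ring.

Emit:
{"name": "step_arm", "arguments": {"plan": [{"dx": 0.13, "dy": 0.06, "dz": -0.19, "rx": 0, "ry": 0, "rz": 0, "claw": 1}, {"dx": 0.13, "dy": 0.06, "dz": -0.19, "rx": 0, "ry": 0, "rz": 0, "claw": 1}, {"dx": 0.13, "dy": 0.06, "dz": -0.19, "rx": 0, "ry": 0, "rz": 0, "claw": 1}, {"dx": 0, "dy": 0, "dz": 0, "rx": 0, "ry": 0, "rz": 0, "claw": 1}]}}

```text
time_s: 6.9
ee_pos: [0.5087, 0.1399, 0.3105]
eef_rot: [3.134, -0.478, 1.147]
force: [-0.4, -1.0, -2.1]
grip_width: 0.0334
grip_force: 30.0
```

Emit:
{"name": "step_arm", "arguments": {"plan": [{"dx": -0.19, "dy": 0.09, "dz": -0.14, "rx": -0.013, "ry": -0.032, "rz": 0.055, "claw": 1}, {"dx": -0.19, "dy": 0.11, "dz": -0.13, "rx": -0.013, "ry": -0.032, "rz": 0.055, "claw": 1}, {"dx": -0.18, "dy": 0.13, "dz": -0.12, "rx": -0.013, "ry": -0.032, "rz": 0.055, "claw": 1}, {"dx": -0.18, "dy": 0.15, "dz": -0.11, "rx": -0.013, "ry": -0.032, "rz": 0.055, "claw": 1}, {"dx": -0.17, "dy": 0.16, "dz": -0.09, "rx": -0.013, "ry": -0.032, "rz": 0.055, "claw": 1}, {"dx": -0.16, "dy": 0.18, "dz": -0.08, "rx": -0.013, "ry": -0.032, "rz": 0.055, "claw": 1}, {"dx": -0.15, "dy": 0.19, "dz": -0.07, "rx": -0.013, "ry": -0.032, "rz": 0.055, "claw": 1}, {"dx": -0.13, "dy": 0.21, "dz": -0.06, "rx": -0.013, "ry": -0.032, "rz": 0.055, "claw": 1}, {"dx": -0.12, "dy": 0.22, "dz": -0.05, "rx": -0.013, "ry": -0.032, "rz": 0.055, "claw": 1}, {"dx": 0, "dy": 0, "dz": 0, "rx": 0, "ry": 0, "rz": 0, "claw": 1}]}}

```text
time_s: 7.9
ee_pos: [0.4944, -0.0868, 0.3412]
eef_rot: [-3.139, 0.004, 0.349]
force: [0.0, -0.0, -1.1]
grip_width: 0.0332
grip_force: 30.0
```

Emit:
{"name": "step_arm", "arguments": {"plan": [{"dx": 0, "dy": 0, "dz": 0, "rx": 0, "ry": 0, "rz": 0, "claw": 1}, {"dx": 0, "dy": 0, "dz": 0, "rx": 0, "ry": 0, "rz": 0, "claw": 1}, {"dx": 0, "dy": 0, "dz": 0, "rx": 0, "ry": 0, "rz": 0, "claw": 1}]}}

```text
time_s: 8.2
ee_pos: [0.4944, -0.0847, 0.3422]
eef_rot: [-3.139, 0.001, 0.354]
force: [-0.6, 0.7, -1.5]
grip_width: 0.0336
grip_force: 30.0
```

```bash
python3 - <<'E'
from mv import *
from ring import *
p,R=cur(); print(p,R.round(3).tolist())
c=viewer.camera("side");W=cloud(c);np.save("S2.npy",W);a=c["img"][80:260,250:450,::-1];cv2.imwrite("pics/s4.png",cv2.resize(a,(660,594),interpolation=2))
print(fitring(W.reshape(-1,3),(.495,-.085)))
P=W.reshape(-1,3);P=P[np.isfinite(P).all(1)]
k=P[(np.hypot(P[:,0]-p[0],P[:,1]-p[1])<.02)&(P[:,2]>.185)&(P[:,2]<p[2]-.022)]
print(len(k),k.min(0),k.max(0))
x,e=fitpestle(k,[p[0],p[1],p[2]-.137,0,0]);print(x.round(4),axis(x).round(4),e.mean())
E
```

```text
[ 0.49441207 -0.08467008  0.34215111] [[0.938, 0.347, -0.001], [0.347, -0.938, 0.002], [-0.001, -0.002, -1.0]]
(array([ 0.4945, -0.0851,  0.1511]), 88, np.float64(0.001))
214 [ 0.48506976 -0.08738309  0.2073961 ] [ 0.5028288  -0.07284168  0.31850722]
[ 0.4943 -0.0835  0.2066  0.0171 -0.0185] [ 0.0171 -0.0185  0.9997] 0.0010817253184490872
```

View pics/s4.png

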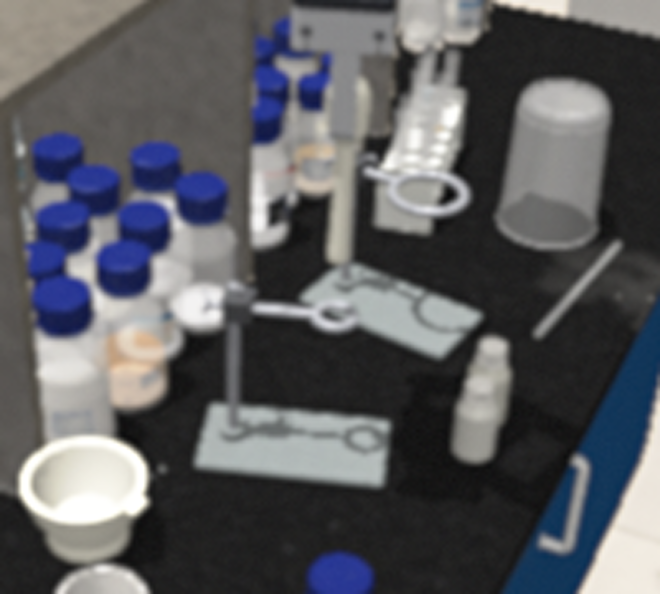

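The side crop shows the pestle held upright with its handle end at (340,258), above the narrow ring at (333,315). I'll average a few more frames to refine the centring.

```bash
cat > rel.py <<'E'
from mv import *
from ring import *
def rel(zlo,n=4):
    p,R=cur(); Ks=[];rs=[]
    for i in range(n):
        P=cloud(viewer.camera("side")).reshape(-1,3);P=P[np.isfinite(P).all(1)]
        rs.append(fitring(P,(.4947,-.0853))[0])
        Ks.append(P[(np.hypot(P[:,0]-p[0],P[:,1]-p[1])<.02)&(P[:,2]>zlo)&(P[:,2]<p[2]-.022)])
    k=np.vstack(Ks); r=np.mean(rs,0)
    x,e=fitpestle(k,[p[0],p[1],p[2]-.1355,0,0]); print("tcp",p,"ring",r.round(4),np.std(rs,0).round(4))
    print("free",x.round(4),e.mean().round(5))
    # axis tilted only about the closing axis
    tx=R[:2,0]
    f=lambda q:pdist(k,np.r_[q[:2],p[2]-.1355],axis(np.r_[0,0,0,tx*q[2]]))
    q=least_squares(f,[p[0],p[1],0],loss="soft_l1",f_scale=.002,x_scale=[.01,.01,.1]).x
    print("constrained",q.round(4),"end-ring",(q[:2]-r[:2]).round(4),"neck-ring",(q[:2]+.115*tx*q[2]-r[:2]).round(4))
if __name__=="__main__": rel(.185)
E
python3 rel.py
```

```text
tcp [ 0.49444941 -0.08476738  0.34226362] ring [ 0.495  -0.0842  0.1507] [0.0003 0.0007 0.0003]
free [ 0.4947 -0.0836  0.2053  0.0192 -0.0164] 0.00115
constrained [ 0.4952 -0.0847  0.0109] end-ring [ 0.0002 -0.0005] neck-ring [ 0.0014 -0.0001]
```

Centred to about 1 mm, so I'll lower it in stages.

Emit:
{"name": "step_arm", "arguments": {"plan": [{"dx": 0, "dy": 0, "dz": 0.1, "rx": 0, "ry": 0, "rz": 0, "claw": 1}, {"dx": 0, "dy": 0, "dz": 0.1, "rx": 0, "ry": 0, "rz": 0, "claw": 1}, {"dx": 0, "dy": 0, "dz": 0.1, "rx": 0, "ry": 0, "rz": 0, "claw": 1}, {"dx": 0, "dy": 0, "dz": 0.1, "rx": 0, "ry": 0, "rz": 0, "claw": 1}, {"dx": 0, "dy": 0, "dz": 0.1, "rx": 0, "ry": 0, "rz": 0, "claw": 1}, {"dx": 0, "dy": 0, "dz": 0.1, "rx": 0, "ry": 0, "rz": 0, "claw": 1}, {"dx": 0, "dy": 0, "dz": 0.1, "rx": 0, "ry": 0, "rz": 0, "claw": 1}, {"dx": 0, "dy": 0, "dz": 0, "rx": 0, "ry": 0, "rz": 0, "claw": 1}, {"dx": 0, "dy": 0, "dz": 0, "rx": 0, "ry": 0, "rz": 0, "claw": 1}, {"dx": 0, "dy": 0, "dz": 0, "rx": 0, "ry": 0, "rz": 0, "claw": 1}]}}

```text
time_s: 9.45
ee_pos: [0.4946, -0.0853, 0.2729]
eef_rot: [-3.14, 0.0, 0.352]
force: [-0.9, -0.2, -2.7]
grip_width: 0.0336
grip_force: 30.0
```

```bash
python3 - <<'E'
from rel import *
rel(.165,2)
for n in("side","top"):
    c=viewer.camera(n);save(c,n+"5.png")
a=cv2.imread("pics/side5.png")[130:220,290:410];b=cv2.imread("pics/top5.png")[150:240,290:410]
cv2.imwrite("pics/c5.png",cv2.resize(np.hstack([a,b]),(800,300),interpolation=2))
E
```

```text
tcp [ 0.49464496 -0.08529591  0.27289761] ring [ 0.4974 -0.0887  0.1532] [0.0005 0.0003 0.0013]
free [ 0.4936 -0.0851  0.1356  0.0158 -0.0141] 0.00122
constrained [ 0.4939 -0.0863  0.0116] end-ring [-0.0035  0.0024] neck-ring [-0.0023  0.0028]
```

View pics/c5.png

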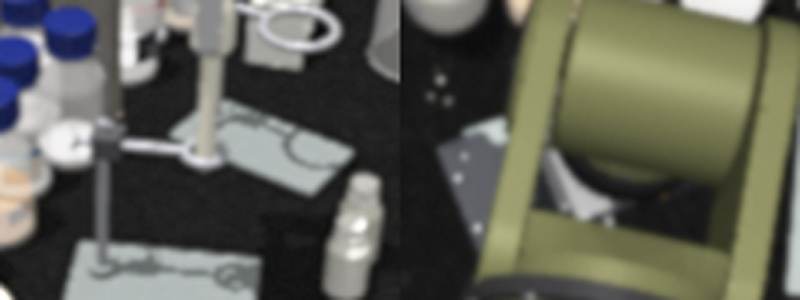

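The handle end is inside the ring at crop (205,155), with no side force. I'll continue.

Emit:
{"name": "step_arm", "arguments": {"plan": [{"dx": 0, "dy": 0, "dz": 0.1, "rx": 0, "ry": 0, "rz": 0, "claw": 1}, {"dx": 0, "dy": 0, "dz": 0.1, "rx": 0, "ry": 0, "rz": 0, "claw": 1}, {"dx": 0, "dy": 0, "dz": 0.1, "rx": 0, "ry": 0, "rz": 0, "claw": 1}, {"dx": 0, "dy": 0, "dz": 0.1, "rx": 0, "ry": 0, "rz": 0, "claw": 1}, {"dx": 0, "dy": 0, "dz": 0, "rx": 0, "ry": 0, "rz": 0, "claw": 1}, {"dx": 0, "dy": 0, "dz": 0, "rx": 0, "ry": 0, "rz": 0, "claw": 1}]}}

```text
time_s: 10.25
ee_pos: [0.4944, -0.0852, 0.2323]
eef_rot: [-3.14, 0.001, 0.352]
force: [-0.6, -0.1, -0.7]
grip_width: 0.0332
grip_force: 30.0
```

Emit:
{"name": "step_arm", "arguments": {"plan": [{"dx": 0, "dy": 0, "dz": 0.1, "rx": 0, "ry": 0, "rz": 0, "claw": 1}, {"dx": 0, "dy": 0, "dz": 0.1, "rx": 0, "ry": 0, "rz": 0, "claw": 1}, {"dx": 0, "dy": 0, "dz": 0.1, "rx": 0, "ry": 0, "rz": 0, "claw": 1}, {"dx": 0, "dy": 0, "dz": 0.1, "rx": 0, "ry": 0, "rz": 0, "claw": 1}, {"dx": 0, "dy": 0, "dz": 0.06, "rx": 0, "ry": 0, "rz": 0, "claw": 1}, {"dx": 0, "dy": 0, "dz": 0, "rx": 0, "ry": 0, "rz": 0, "claw": 1}, {"dx": 0, "dy": 0, "dz": 0, "rx": 0, "ry": 0, "rz": 0, "claw": 1}]}}

```text
time_s: 10.95
ee_pos: [0.4944, -0.0852, 0.1865]
eef_rot: [-3.14, 0.001, 0.352]
force: [0.2, 0.5, -1.3]
grip_width: 0.0331
grip_force: 30.0
```

Expected contact is near z ≈ 0.1745–0.176, so I'll creep down.

Emit:
{"name": "step_arm", "arguments": {"plan": [{"dx": 0, "dy": 0, "dz": 0.03, "rx": 0, "ry": 0, "rz": 0, "claw": 1}, {"dx": 0, "dy": 0, "dz": 0.03, "rx": 0, "ry": 0, "rz": 0, "claw": 1}, {"dx": 0, "dy": 0, "dz": 0.02, "rx": 0, "ry": 0, "rz": 0, "claw": 1}, {"dx": 0, "dy": 0, "dz": 0, "rx": 0, "ry": 0, "rz": 0, "claw": 1}, {"dx": 0, "dy": 0, "dz": 0, "rx": 0, "ry": 0, "rz": 0, "claw": 1}]}}

```text
time_s: 11.45
ee_pos: [0.4943, -0.0851, 0.1784]
eef_rot: [-3.14, 0.001, 0.352]
force: [0.5, 0.0, -1.7]
grip_width: 0.0334
grip_force: 30.0
```

Emit:
{"name": "step_arm", "arguments": {"plan": [{"dx": 0, "dy": 0, "dz": 0.01, "rx": 0, "ry": 0, "rz": 0, "claw": 1}, {"dx": 0, "dy": 0, "dz": 0.01, "rx": 0, "ry": 0, "rz": 0, "claw": 1}, {"dx": 0, "dy": 0, "dz": 0, "rx": 0, "ry": 0, "rz": 0, "claw": 1}, {"dx": 0, "dy": 0, "dz": 0, "rx": 0, "ry": 0, "rz": 0, "claw": 1}]}}

```text
time_s: 11.85
ee_pos: [0.4947, -0.0852, 0.1768]
eef_rot: [-3.14, -0.0, 0.352]
force: [3.3, -1.0, 3.0]
grip_width: 0.0333
grip_force: 30.0
```

Contact: fz has risen and the side force is +x, so I'll nudge about 1 mm toward +x and seat it.

Emit:
{"name": "step_arm", "arguments": {"plan": [{"dx": 0.01, "dy": 0.006, "dz": 0, "rx": 0, "ry": 0, "rz": 0, "claw": 1}, {"dx": 0, "dy": 0, "dz": 0, "rx": 0, "ry": 0, "rz": 0, "claw": 1}, {"dx": 0, "dy": 0, "dz": 0.01, "rx": 0, "ry": 0, "rz": 0, "claw": 1}, {"dx": 0, "dy": 0, "dz": 0, "rx": 0, "ry": 0, "rz": 0, "claw": 1}, {"dx": 0, "dy": 0, "dz": 0, "rx": 0, "ry": 0, "rz": 0, "claw": 1}]}}

```text
time_s: 12.35
ee_pos: [0.4957, -0.0853, 0.1757]
eef_rot: [-3.14, 0.0, 0.352]
force: [2.3, 0.5, 5.1]
grip_width: 0.0334
grip_force: 30.0
```

Emit:
{"name": "step_arm", "arguments": {"plan": [{"dx": 0.006, "dy": 0.002, "dz": 0, "rx": 0, "ry": 0, "rz": 0, "claw": 1}, {"dx": 0, "dy": 0, "dz": 0.004, "rx": 0, "ry": 0, "rz": 0, "claw": 1}, {"dx": 0, "dy": 0, "dz": 0, "rx": 0, "ry": 0, "rz": 0, "claw": 1}], "grip_force": 10}}

```text
time_s: 12.65
ee_pos: [0.496, -0.0853, 0.1754]
eef_rot: [-3.14, 0.001, 0.352]
force: [-1.4, 1.3, 8.2]
grip_width: 0.0337
grip_force: 10.0
```

Emit:
{"name": "step_arm", "arguments": {"plan": [{"dx": 0, "dy": 0, "dz": 0, "rx": 0, "ry": 0, "rz": 0, "claw": 1}, {"dx": 0, "dy": 0, "dz": 0, "rx": 0, "ry": 0, "rz": 0, "claw": 1}, {"dx": 0, "dy": 0, "dz": 0, "rx": 0, "ry": 0, "rz": 0, "claw": 1}], "grip_force": 3}}

```text
time_s: 12.95
ee_pos: [0.496, -0.0853, 0.175]
eef_rot: [-3.14, 0.001, 0.352]
force: [0.6, 0.7, 4.1]
grip_width: 0.034
grip_force: 3.0
```

Emit:
{"name": "step_arm", "arguments": {"plan": [{"dx": 0, "dy": 0, "dz": 0, "rx": 0, "ry": 0, "rz": 0, "claw": 0.62}, {"dx": 0, "dy": 0, "dz": 0, "rx": 0, "ry": 0, "rz": 0, "claw": 0.6}, {"dx": 0, "dy": 0, "dz": 0, "rx": 0, "ry": 0, "rz": 0, "claw": 0.55}, {"dx": 0, "dy": 0, "dz": 0, "rx": 0, "ry": 0, "rz": 0, "claw": 0.5}, {"dx": 0, "dy": 0, "dz": 0, "rx": 0, "ry": 0, "rz": 0, "claw": 0.4}, {"dx": 0, "dy": 0, "dz": 0, "rx": 0, "ry": 0, "rz": 0, "claw": 0.35}, {"dx": 0, "dy": 0, "dz": 0, "rx": 0, "ry": 0, "rz": 0, "claw": 0.35}, {"dx": 0, "dy": 0, "dz": 0, "rx": 0, "ry": 0, "rz": 0, "claw": 0.35}]}}

```text
time_s: 13.75
ee_pos: [0.4961, -0.0853, 0.175]
eef_rot: [-3.14, 0.001, 0.352]
force: [0.8, 0.7, 0.3]
grip_width: 0.0614
grip_force: 0.0
```

```bash
python3 - <<'E'
from mv import *
print(cur())
c=viewer.camera("side")
cv2.imwrite("pics/c6.png",cv2.resize(c["img"][110:240,280:420,::-1],(646,600),interpolation=2))
E
```

```text
(array([ 0.49607105, -0.08532013,  0.17497309]), array([[ 0.93859824,  0.34500787, -0.00170888],
       [ 0.34501035, -0.93859774,  0.00146093],
       [-0.00109992, -0.00196081, -0.99999747]]))
```

View pics/c6.png

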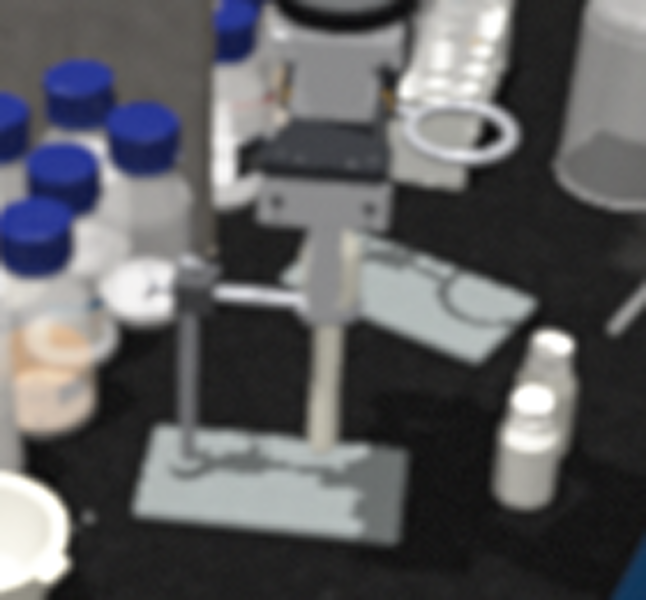

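The pestle hangs in the ring with its handle below, ending at (322,445), and the fingers are open. I'll retreat straight up.

Emit:
{"name": "step_arm", "arguments": {"plan": [{"dx": 0, "dy": 0, "dz": -0.05, "rx": 0, "ry": 0, "rz": 0, "claw": 0.35}, {"dx": 0, "dy": 0, "dz": -0.1, "rx": 0, "ry": 0, "rz": 0, "claw": 0.35}, {"dx": 0, "dy": 0, "dz": -0.15, "rx": 0, "ry": 0, "rz": 0, "claw": 0.35}, {"dx": 0, "dy": 0, "dz": -0.2, "rx": 0, "ry": 0, "rz": 0, "claw": 0.35}, {"dx": 0, "dy": 0, "dz": -0.25, "rx": 0, "ry": 0, "rz": 0, "claw": 0.35}, {"dx": 0, "dy": 0, "dz": -0.25, "rx": 0, "ry": 0, "rz": 0, "claw": 0.35}, {"dx": -0.2, "dy": 0, "dz": -0.25, "rx": 0, "ry": 0, "rz": 0, "claw": 0.35}, {"dx": -0.3, "dy": 0, "dz": 0, "rx": 0, "ry": 0, "rz": 0, "claw": 0.35}, {"dx": -0.3, "dy": 0, "dz": 0, "rx": 0, "ry": 0, "rz": 0, "claw": 0.35}, {"dx": 0, "dy": 0, "dz": 0, "rx": 0, "ry": 0, "rz": 0, "claw": 0.35}]}}

```text
time_s: 14.8
ee_pos: [0.4194, -0.1138, 0.3015]
eef_rot: [-3.141, -0.0, 0.351]
force: [0.6, -0.1, 0.0]
grip_width: 0.0612
grip_force: 0.0
```

```bash
python3 - <<'E'
from mv import *
c=viewer.camera("side")
cv2.imwrite("pics/c7.png",cv2.resize(c["img"][110:310,230:430,::-1],(600,600),interpolation=2))
E
```

```text
(no output)
```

View pics/c7.png

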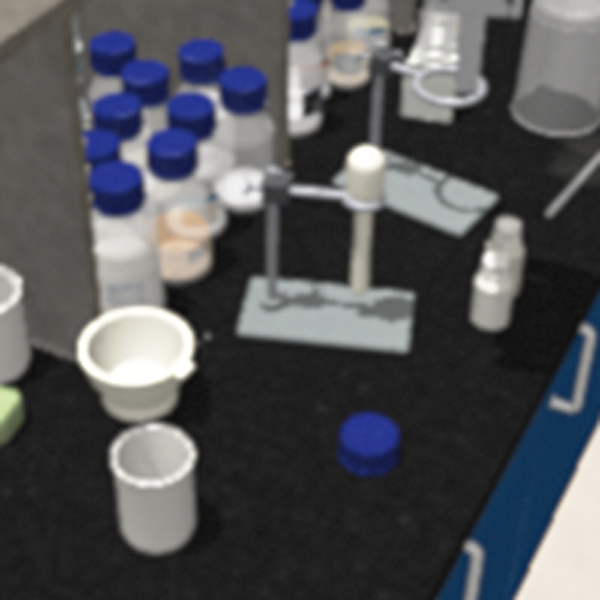

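The pestle hangs upright in the narrow ring, its head at (365,175) resting on the ring. The cup, mortar and vials are all still standing, and the arm is clear.

```bash
python3 -c "
from station import hand_in; print(hand_in())"
```

```text
the job is handed in; nothing more can be done
None
```

The pestle is hanging upright in the narrow ring with its head resting on the ring; the cup, mortar and both bottles are still standing, and the job is handed in at about 15 s (no verdict was returned).

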